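# Vent the desiccator and crack its stuck lid

### The job

Let air into the desiccator: turn its vent tap anticlockwise (seen from above) until you feel it come up against its stop, while the lid is still shut. Then pull the sealed lid straight up by its bar handle until it breaks free, without letting it fly up more than 4 cm, and finish while still holding it level and still over the jar's mouth, with a gap of 1 to 2 cm between lid and rim. Leave the glassware and vials around it standing where they are.

Things in the scene. Friction and masses are not known exactly. Their poses are not given: they have to be found in the camera images.
- desiccator: the desiccator, a clear round plastic jar fixed to the bench, 146 mm wide at its rim, which is 92 mm above the bench, with the vent tap's pillar standing before it, on the side towards the robot (-x). Origin: centre of the jar on the bench; x points away from the robot, y to the left, z up. A tall grey vacuum tank (370 mm wide, axis at x 0.70, y -0.41, part of the room) stands to the right: keep the arm clear of it
- vent (a joint): angle of the vent tap, rad; 0 = closed, its bar along the desiccator's x axis; grows anticlockwise seen from above. Starts between 0 and 0.45, turns against light friction (0.06 N m) up to a hard stop between 1.2 and 1.4 rad, felt as a sharp rise of the turning moment (to over 0.45 N m when pushed on a little); stays where it is left
- vent_grip (a point): centre of the vent tap's black bar (50 mm long, 11 mm thick, 22 mm high, on a 10 mm stem, 16 mm clear of the pillar's top), on the tap's vertical axis, 131 mm above the bench, 150 mm from the jar's centre towards the robot. Its x axis lies along the bar
- lid: the loose lid, 0.22 to 0.45 kg: clear flange 140 mm wide, 9 mm thick, with a rubber plug 14 mm deep in the jar's mouth. Origin: middle of the flange's underside, 92 mm above the bench when shut; the gap is its rise. The seal resists a straight pull, most strongly 2 to 5 mm up (8 to 24 N in all), then suddenly lets go; from 14 mm up only the weight is left
- lid_handle (a point): centre of the lid's steel bar handle (12 mm wide, 14 mm high, 78 mm long, over the lid's middle on two posts 32 mm either side of it, 27 mm clear of the lid's top), 135 mm above the bench when shut. Its y axis lies along the bar, z up. The bar points within about 1 rad of the desiccator's y axis
- erlenmeyer: clear conical flask, 64 mm wide, 112 mm high, standing loose left of the desiccator; leave it. Origin: centre of its underside
- beaker: small clear beaker, 59 mm wide, 70 mm high, standing loose right of the desiccator; leave it. Origin: centre of its underside
- vial_left: small capped vial, 21 mm wide, 51 mm high, standing loose left of the vent tap; leave it. Origin: centre of its underside
- vial_right: small capped vial, 21 mm wide, 51 mm high, standing loose right of the vent tap; leave it. Origin: centre of its underside
Not all that is in view belongs to the job. What is meant by the lid is not blue, and is the larger of those in its own colour.

How it is judged (in metres and radians):
On the way, in this order (a step that is already met when the one before it is completed fails the run):
1. the vent tap is turned up to its stop while the lid is still shut (value of joint vent above 1.23 rad and z of lid in the frame of desiccator below 0.0945 m), for 0.2 s.
2. the lid is broken free of its seal and held ajar in the fingers (z of lid in the frame of desiccator between 0.1 and 0.117 m and angle between lid's own z axis and vertical below 0.2 rad and horizontal distance between lid and desiccator below 0.02 m and contact force between lid and desiccator below 1 N and contact force between the fingers and lid above 0.4 N), for 0.3 s.
At the end, for the whole second after the job is handed in: The vent tap stands within 0.1 rad of its stop; the lid is held in the fingers 8 to 25 mm above the jar's rim, level within 0.2 rad, within 20 mm of the jar's axis, not resting on the jar (under 1 N), and still (under 15 mm/s) (all of step 2 and value of joint vent above 1.2 rad and linear speed of lid below 0.015 m/s); the arm keeps its last pose, push and grip.
It fails at once if the lid flies up more than 45 mm above the rim (z of lid in the frame of desiccator above 0.137 m).
It fails at once if a bystander is moved by more than 20 mm or tipped (distance of any of erlenmeyer, beaker, vial_left, vial_right from where it was at the start of the episode above 0.02 m or angle between any of erlenmeyer, beaker, vial_left, vial_right's own z axis and vertical above 0.3 rad).
It also fails if it takes over 64 s, if anything falls off the work surface, if the arm or the gripper's body presses on something with over 40 N, if the wrist force passes 120 N, or if a joint passes its speed limit or range.

### The arm

A 6-joint arm with a two-finger parallel gripper is mounted at the origin on a cart in front of the work surface, level with it; the furniture and walls round the work are solid. World frame = base frame: x ahead of the robot, y to its left, z up, the work surface at z = 0. Lengths are in mm, angles in rad, forces in N, time in s.
With the tool pointing down it reaches from about 400 to 825 mm from the base axis. Payload 7 kg.
Tool frame: the origin (TCP) lies on the centre line of the jaws, within the pads' length; the fingertips stand 17 mm ahead of it and the grasp point (between the pads) lies 2 mm behind it; z points along the fingers, y is the line along which they close (so a half turn about z gives the same grasp; the last joint's range is limited). The gripper opens to 85 mm and grips with 20 to 120 N. Pads are 22 mm wide; open, the fingers measure 114 mm over their backs; the gripper's body (76 mm by 85 mm) begins 54 mm behind the grasp point. The pads swing forward as they close: fully open they stand 13 mm farther back than shut.
Start: joints at [-0.944, 0.359, 0.012, 0, -1.224, -0.288], TCP at [224.313, -636.615, 248.302] pointing down, gripper open.
Joint ranges: [-3.07, 3.07], [-1.43, 2.12], [-1.02, 1.25], [-3.03, 1.67], [-3.05, -0], [-3.03, 3.03]. Speed limits (rad/s): [2.39, 2.39, 3.01, 3.14, 3.14, 3.14].

### API

Orientations are given as a rotation vector (axis times angle).
In Python, from bench import manip, get_image, camera_params, silhouettes gives the robot as it stands.
- The arm moves only by the shell command python3 -m crank 'ROWS' [FORCE]. ROWS is JSON, a list of rows, each a list of 5 numbers: the closure, from -1 (fully open) to 1 (shut), so that 0 is half open, then the shift along the world's x, y, z in m, then the turn about the world's z in degrees. A call has 1 to 8 rows; each row is the pose to reach, as a shift and turn from the pose commanded when the call began; what a row does not reach only later rows make up. A row lasts 1/8 s, in which the tool goes at most 62.5 mm and 10.7 degrees, less where a joint would pass 70% of its speed; a pose out of reach is approached as far as the arm can. A call with a gripper value outside its range is refused whole. The fingers move at their own pace and stop on an object; FORCE is the grip in N (left out, the last holds). Time passes only in rows, so rows that repeat a pose let the fingers close. It gives the time, the measured TCP pose, the force, the opening and the grip force at its end, in the units of the state.
- manip.read_state(): the state, without advancing time (a new reading comes with each control period).
- get_image(name): name is "side" or "top" or "wrist"; returns the picture (400x640x3 uint8, blue, green, red); there is no depth.
- camera_params(name): a dict with "camera_matrix" (3x3 intrinsics, pixels), "rvec" (rotation vector, rad) and "tvec" (3), from world to camera coordinates, as OpenCV has them; the wrist camera has in their place "hand_eye" (4x4, takes a point from camera to tool coordinates, whose origin is the TCP and whose axes are the flange's). Camera axes: x right, y down, z forward; pixel columns grow to the right and rows downward; lengths in mm; the calibration is good to about 2 mm. A picture is of the moment at which its call begins: read the wrist's pose just before it. camera_params takes no time and is no camera call.
- manip.hand_in(): hands the job in; it is judged then, once.
Trained networks look in the newest picture that a camera, given by its name, has taken for a name from the list of things; names that differ only in an ending like _2 or _b are one class to them, and where a whole thing is asked for, a point or a joint stands for the part that bears it (a point fixed in the world has none). Each returns a list of dicts, best first, with "confidence" (0 to 1); they miss things now and then, are a little off and sometimes report something else, mostly with a low value. They report only what shows in the picture. A call takes as long as a camera call. They do not tell look-alikes from the thing itself.
- silhouettes(camera, thing): "pixels" (400x640 bool, what is visible of it) and "box" ([left, top, right, bottom] in pixels, round what is visible of it).
The state is a dict: "time": time; "joint_positions": joint angles; "qvel": joint speeds; "effort": joint torques, N m; "position": TCP position; "tcp_rot": TCP orientation; "wrist_force": force on the tool from outside, world axes, zero at the start; "torque": the same for the moment, N m; "gripper_width": opening from 0.0 (shut) to 1.0 (fully open); "grip_force": force on a finger pad.
Only numpy, scipy, OpenCV 4.12 (cv2) and the standard library are available. Lean on these libraries where they do the work, as an engineer would, in place of code of your own. Each camera call takes 0.05 s, during which the arm holds its last target. There are 200 camera calls.

## Working session

There is one attempt and no reset: what is moved stays moved. The work goes in short steps, Python scripts to look and compute and a shell command to move; the robot and the scene stay as the last step left them, time stands still between calls to the robot, and variables do not carry over. Pictures are saved under pics/ and viewed, at most 10 in all, crops included, and the job is handed in when it is done.

```bash
mkdir -p pics; ls; python3 - <<'E'
from bench import *
import cv2,numpy as np
for c in("top","side"):
    im=get_image(c);cv2.imwrite(f"pics/{c}0.png",im)
    for t in("desiccator","vent","lid","lid_handle","vent_grip","erlenmeyer","beaker","vial_left","vial_right"):
        print(c,t,[(round(d["confidence"],2),[int(v) for v in d["box"]]) for d in silhouettes(c,t)])
    print(camera_params(c))
print(camera_params("wrist"));print(manip.read_state())
E
```

```text
pics
top desiccator [(0.94, [293, 164, 357, 243]), (0.38, [267, 144, 290, 173])]
top vent [(0.62, [308, 216, 313, 235])]
top lid [(0.97, [401, 168, 438, 210]), (0.77, [323, 259, 361, 297]), (0.55, [293, 136, 354, 195])]
top lid_handle [(0.9, [293, 135, 353, 194]), (0.8, [393, 171, 436, 210]), (0.71, [327, 258, 363, 299])]
top vent_grip [(0.71, [347, 222, 358, 230]), (0.65, [309, 212, 316, 235])]
top erlenmeyer [(0.68, [265, 144, 293, 173])]
top beaker [(0.56, [361, 180, 383, 208])]
top vial_left [(0.56, [269, 206, 275, 216]), (0.4, [310, 214, 314, 238])]
top vial_right [(0.57, [348, 221, 356, 228])]
{'camera_matrix': array([[520.37641884,   0.        , 328.7293711 ],
       [  0.        , 520.37641884, 202.94708043],
       [  0.        ,   0.        ,   1.        ]]), 'rvec': array([ 2.08347727, -2.13206888,  0.22546301]), 'tvec': array([  91.08840973,  561.21937546, 1175.83408472])}
side desiccator [(0.91, [243, 198, 351, 273])]
side vent [(0.79, [327, 201, 350, 224]), (0.6, [217, 210, 251, 269])]
side lid [(0.63, [246, 176, 311, 218]), (0.63, [378, 242, 426, 271]), (0.58, [331, 17
[... 1216 characters left out ...]
e+00]])}
{'time': 1.0, 'joint_positions': array([-9.43910687e-01,  3.58576318e-01,  1.18462165e-02,  2.92442123e-05,
       -1.22412123e+00, -2.88092667e-01]), 'qvel': array([-0.00097337, -0.00105193, -0.000484  ,  0.00053479,  0.00101484,
       -0.0006256 ]), 'effort': array([-2.92019258e-04, -5.82984602e+01,  2.93664819e+01,  6.94185689e+00,
       -6.88369200e-04, -3.51890804e-06]), 'position': array([ 224.27788527, -636.59554777,  248.29939484]), 'tcp_rot': array([ 5.29640395e-01, -3.09657517e+00, -5.84315482e-05]), 'wrist_force': array([0.16472555, 0.17818614, 0.40494612]), 'torque': array([ 0.02365323, -0.0349524 ,  0.02826359]), 'grip_force': 0.0, 'gripper_width': 0.9996997524963858}
```

```bash
python3 - <<'E'
import cv2,numpy as np
a=cv2.imread("pics/top0.png")[120:310,240:450];b=cv2.imread("pics/side0.png")[150:310,200:440]
a=cv2.resize(a,(400*210//210,362),interpolation=2);b=cv2.resize(b,(400,267),interpolation=2)
a=cv2.resize(a,(600,543)) 
cv2.imwrite("pics/t.png",cv2.resize(cv2.imread("pics/top0.png")[120:310,240:450],(660,597),interpolation=2))
cv2.imwrite("pics/s.png",cv2.resize(cv2.imread("pics/side0.png")[150:310,200:440],(800,533),interpolation=2))
E
```

```text
(no output)
```

View pics/t.png

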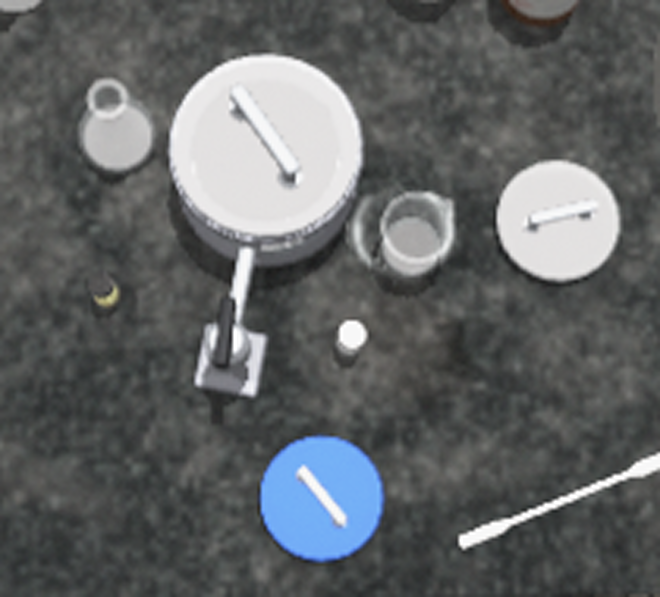

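View pics/s.png

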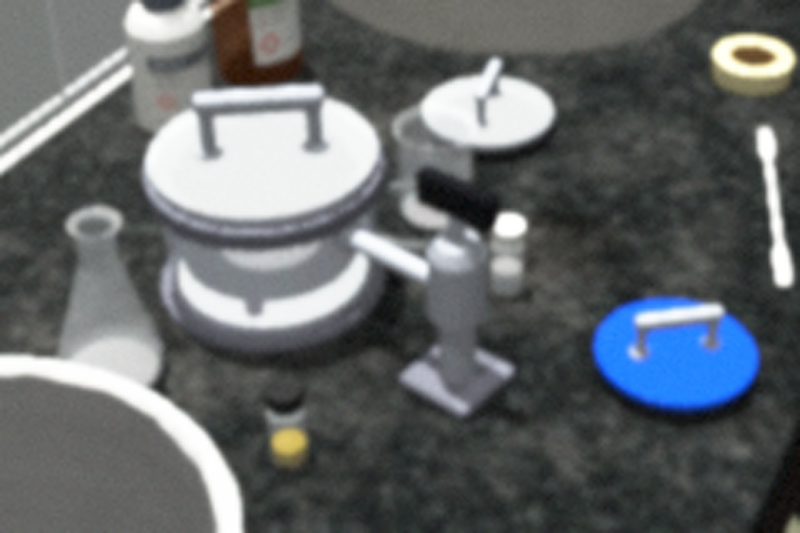

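The three lids in the top view are the blue one at (342,278), a small white one at (418,190) and a large white one on the jar at (323,165). The large white one fits: it isn't blue, it's the larger of the two white ones, and it sits on the jar with the tap. The enlarged crops confirm this.

```bash
cat > h.py <<'E'
import numpy as np,cv2
from bench import *
def P(c):
    p=camera_params(c);R=cv2.Rodrigues(p["rvec"])[0];return p["camera_matrix"]@np.c_[R,p["tvec"]]
def PW(s):
    p=camera_params("wrist");T=np.eye(4);T[:3,:3]=cv2.Rodrigues(s["tcp_rot"])[0];T[:3,3]=s["position"]
    return p["camera_matrix"]@np.linalg.inv(T@p["hand_eye"])[:3]
def tri(Ps,px):
    A=np.vstack([r for M,(u,v) in zip(Ps,px) for r in(u*M[2]-M[0],v*M[2]-M[1])])
    X=np.linalg.svd(A)[2][-1];X=X[:3]/X[3]
    e=[np.linalg.norm((M@np.r_[X,1])[:2]/(M@np.r_[X,1])[2]-q) for M,q in zip(Ps,px)]
    return X.round(1),np.round(e,1)
def plane(M,px,z):
    H=M[:,[0,1,3]].copy();H[:,2]+=M[:,2]*z;X=np.linalg.solve(H,[*px,1]);return (X[:2]/X[2]).round(1)
E
python3 - <<'E'
from h import *
t,s=P("top"),P("side")
for n,a,b in[("hA",(315.4,149.3),(259.4,179.4)),("hB",(332.6,174.7),(296,177.6)),("vFar",(313.2,212.9),(327.2,204)),("vNear",(310.6,234.5),(347.6,213.9)),
 ("flask",(279,165),(233,263)),("beaker",(372,200),(328,214)),("vialL",(274,213.5),(286.5,270.5)),("vialR",(352,226),(353,217))]:
    print(n,tri([t,s],[a,b]))
print("lidtop c",plane(t,(324.6,165.5),101))
E
```

```text
hA (array([671.6, 105.7, 139.3]), array([0.1, 0.1]))
hB (array([610.7,  68.1, 139.4]), array([0., 0.]))
vFar (array([523.1, 112.3, 131.6]), array([1.3, 2.2]))
vNear (array([476.5, 119.5, 128.6]), array([0.6, 1.1]))
flask (array([681.2, 203.3,  -5.3]), array([0.8, 1.4]))
beaker (array([586.1, -29.3,  -4.4]), array([1.6, 2.4]))
vialL (array([547.2, 211.4,  38.2]), array([0.9, 1.7]))
vialR (array([507.4,  23.9,  49.2]), array([0.4, 0.6]))
lidtop c [644.   85.8]
```

```bash
python3 -m crank '[[-1,0.017,0.047,0,-2],[-1,0.034,0.094,0,-4],[-1,0.052,0.141,0,-5],[-1,0.069,0.188,0,-7],[-1,0.086,0.235,0,-9],[-1,0.104,0.282,0,-11],[-1,0.121,0.329,0,-12],[-1,0.138,0.376,0,-14]]'
python3 -m crank '[[-1,0.017,0.047,0,-2],[-1,0.034,0.094,0,-4],[-1,0.052,0.141,0,-5],[-1,0.069,0.188,0,-7],[-1,0.086,0.235,0,-9],[-1,0.104,0.282,0,-11],[-1,0.121,0.329,0,-12],[-1,0.138,0.377,0,-14]]'
python3 - <<'E'
from h import *
import json
s=manip.read_state();print(s["position"],s["tcp_rot"],s["time"],s["joint_positions"])
im=get_image("wrist");cv2.imwrite("pics/w1.png",im)
np.save("w1.npy",PW(s))
for t in("vent_grip","lid_handle","vial_left","vial_right","desiccator","lid"):
    print(t,[(round(d["confidence"],2),[int(v) for v in d["box"]]) for d in silhouettes("wrist",t)])
E
```

```text
time: 2.0
position: [362.7, -259.2, 248.7]
tcp_rot: [-0.147, 3.137, -0.0]
wrist_force: [0.9, 0.5, 0.5]
gripper_width: 1.0
grip_force: 0.0
time: 3.0
position: [500.7, 118.1, 248.6]
tcp_rot: [0.236, 3.132, 0.001]
wrist_force: [1.0, -0.3, 0.3]
gripper_width: 0.999
grip_force: 0.0
[500.6858184  118.12919574 248.64787961] [2.36034414e-01 3.13203018e+00 6.45822082e-04] 3.0 [ 6.13849642e-01  9.23452518e-02 -3.36823906e-01  1.27196033e-04
 -1.14084004e+00 -2.33513752e+00]
vent_grip [(0.82, [310, 173, 326, 229])]
lid_handle [(0.87, [209, 54, 289, 138]), (0.82, [253, 259, 368, 344]), (0.74, [119, 240, 189, 301])]
vial_left [(0.94, [384, 194, 407, 219]), (0.4, [371, 263, 415, 335])]
vial_right [(0.79, [238, 186, 259, 213])]
desiccator [(0.58, [257, 158, 369, 292])]
lid [(0.84, [212, 54, 288, 135]), (0.75, [250, 257, 370, 340])]
```

View pics/w1.png

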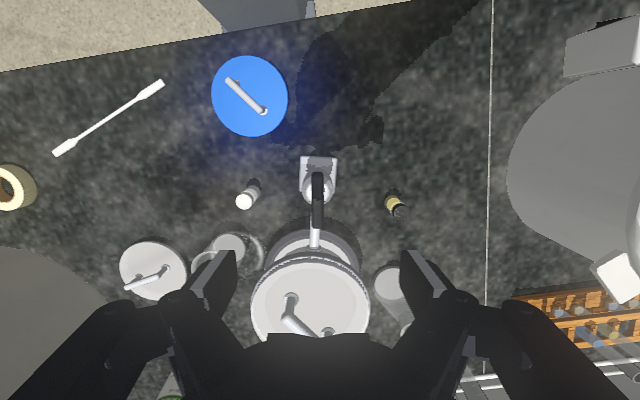

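The wrist view shows the tap's black bar from (318,173) to (317,229), the jar beyond it and the large lid's handle from (289,312) to about (328,332). The vials at (248,199) and (395,205) are clear of the fingers' path.

```bash
python3 - <<'E'
from h import *
t,s,w=P("top"),P("side"),np.load("w1.npy")
im=cv2.imread("pics/w1.png");d=(im[168:235,300:335].max(2)<45).astype(np.uint8)
n,l,st,c=cv2.connectedComponentsWithStats(d);k=1+st[1:,4].argmax();y,x=np.where(l==k)
r=cv2.minAreaRect(np.c_[x,y].astype(np.float32));print(cv2.boxPoints(r)+[300,168])
F,N=(317,227),(318.5,174)
print(tri([t,s,w],[(313.2,212.9),(327.2,204),F]),tri([t,s,w],[(310.6,234.5),(347.6,213.9),N]))
print(tri([t,w],[(313.2,212.9),F]),tri([t,w],[(310.6,234.5),N]))
for z in(131,142):print(plane(w,F,z),plane(w,N,z))
print("posts",plane(w,(291,297),101),plane(w,(330,332),101),"lid c",plane(w,(310,308),101))
E
```

```text
[[312. 198.]
 [312. 198.]
 [312. 190.]
 [312. 190.]]
(array([523. , 112.7, 131.9]), array([1.3, 2.3, 1.6])) (array([476. , 120.3, 129.1]), array([0.8, 1.1, 3.8]))
(array([528.4, 113.6, 118.5]), array([0. , 0.3])) (array([487.6, 122.1,  62.9]), array([0.2, 1.5]))
[523.4 114.1] [473.7 123.1]
[519.2 114.8] [471.7 123.4]
posts [615.5  69.7] [670.4 107.3] lid c [633.4  89. ]
```

```bash
python3 -m crank '[[-1,-0.002,0,-0.04,-1],[-1,-0.002,0,-0.08,-1],[-1,-0.002,0,-0.105,-1],[-0.2,-0.002,0,-0.119,-1],[0.5,-0.002,0,-0.119,-1],[0.5,-0.002,0,-0.119,-1]]' 25
python3 -m crank '[[1,0,0,0,0],[1,0,0,0,0],[1,0,0,0,0],[1,0,0,0,0]]' 25
python3 - <<'E'
from h import *
s=manip.read_state();print(s["torque"],s["wrist_force"],s["time"])
cv2.imwrite("pics/s2.png",cv2.resize(get_image("side")[130:290,220:420],(800,640))[:600])
E
```

```text
time: 4.1
position: [499.0, 116.5, 130.4]
tcp_rot: [0.263, 3.129, 0.001]
wrist_force: [-0.1, 0.3, 0.6]
gripper_width: 0.379
grip_force: 0.0
time: 4.6
position: [499.2, 117.4, 130.5]
tcp_rot: [0.261, 3.128, 0.003]
wrist_force: [-1.3, 4.9, 7.1]
gripper_width: 0.124
grip_force: 31.6
[ 1.67407387e+00  8.41475788e-01 -5.12983040e-04] [-1.29560237  4.88649646  7.07354356] 4.6
```

View pics/s2.png

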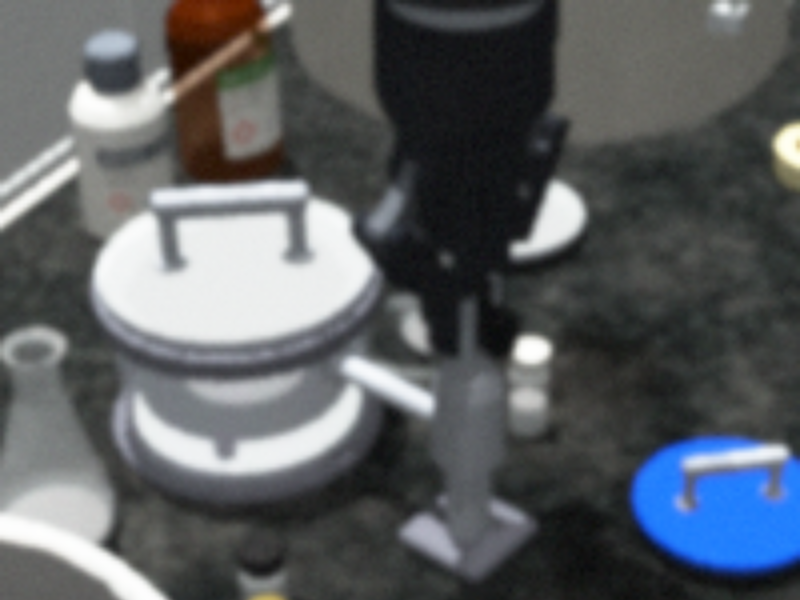

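The fingers hold the bar: the opening is about 10.5 mm, against a bar 11 mm thick. Next I turn the tap.

```bash
python3 -m crank '[[1,0,0.001,0,4],[1,0,0.001,0,12],[1,0,0.001,0,20],[1,0,0.001,0,28],[1,0,0.001,0,36],[1,0,0.001,0,44],[1,0,0.001,0,50],[1,0,0.001,0,50]]' 40
python3 -c "
from h import *
s=manip.read_state();print(s['torque'],s['wrist_force'],s['position'])"
python3 -m crank '[[1,0,0,0,4],[1,0,0,0,8],[1,0,0,0,12],[1,0,0,0,12]]'
python3 -c "
from h import *
s=manip.read_state();print(s['torque'],s['wrist_force'],s['position'],s['tcp_rot'])"
```

```text
time: 5.65
position: [498.8, 119.2, 130.5]
tcp_rot: [-1.087, 2.944, 0.003]
wrist_force: [-6.0, 10.0, 9.0]
gripper_width: 0.12
grip_force: 41.4
[3.4229365  2.18514027 0.04082765] [-5.9899044  10.03849441  9.00183569] [498.82992172 119.18031779 130.49730705]
time: 6.15
position: [498.5, 119.5, 130.5]
tcp_rot: [-1.388, 2.815, 0.004]
wrist_force: [-8.1, 11.8, 9.8]
gripper_width: 0.119
grip_force: 41.6
[4.20106083 2.90370893 0.06190521] [-8.10185685 11.79409978  9.81380379] [498.54474417 119.50521    130.49640233] [-1.38816947  2.8148773   0.00355481]
```

```bash
python3 -m crank '[[1,-0.001,0.001,0,1],[1,-0.002,0.002,0,3],[1,-0.002,0.002,0,5],[1,-0.002,0.002,0,5]]'
python3 -c "
from h import *
s=manip.read_state();print(s['torque'],s['wrist_force'],s['position'],s['tcp_rot'])"

```

```text
time: 6.65
position: [498.1, 119.9, 130.5]
tcp_rot: [-1.51, 2.751, -0.001]
wrist_force: [4.8, 0.9, 6.5]
gripper_width: 0.121
grip_force: 41.1
[ 0.24274126 -1.69603893  0.07456777] [4.84857482 0.89744163 6.5376453 ] [498.12554381 119.87292434 130.51334309] [-1.51022397e+00  2.75056491e+00 -1.36422538e-03]
```

```bash
for i in 1; do python3 -m crank '[[1,-0,0,0,1.5],[1,0,0,0,3],[1,0,0,0,3]]' >/dev/null; python3 -c "
from h import *
s=manip.read_state();print(s['torque'],s['wrist_force'],s['tcp_rot'])"; done
python3 -m crank '[[1,0,0,0,1.5],[1,0,0,0,3],[1,0,0,0,3]]' >/dev/null; python3 -c "
from h import *
s=manip.read_state();print(s['torque'],s['wrist_force'],s['tcp_rot'])"
```

```text
[ 0.42038828 -1.48223902  0.03431006] [4.30920544 0.91579629 7.01563227] [-1.58156246e+00  2.71027960e+00 -1.25761445e-03]
[ 0.62496934 -1.28170289 -0.40237613] [3.73257041 2.66049275 5.8282215 ] [-1.65078159e+00  2.66868451e+00 -9.58877919e-04]
```

```bash
python3 -m crank '[[1,0,0,0,1],[1,0,0,0,2],[1,0,0,0,2],[1,0,0,0,2]]' ; python3 -c "
from h import *
s=manip.read_state();print(s['torque'],s['wrist_force'],s['tcp_rot'])"
```

```text
time: 7.9
position: [498.0, 120.0, 130.5]
tcp_rot: [-1.695, 2.641, -0.001]
wrist_force: [3.3, 2.0, 7.2]
gripper_width: 0.124
grip_force: 50.6
[ 0.66489537 -1.18321842 -0.97802523] [3.27821021 2.02096936 7.19514402] [-1.69498611e+00  2.64056771e+00 -5.58782163e-04]
```

The stop is felt: the moment rises to 0.98 N m after a turn of about 75° (1.3 rad). I release, rise and go over the handle.

```bash
python3 -m crank '[[-1,0,0,0,0],[-1,0,0,0,0],[-1,0,0,0,0],[-1,0,0,0.04,0],[-1,0,0,0.08,0],[-1,0,0,0.12,0]]' 40
python3 -m crank '[[-1,0.03,-0.007,0,-7],[-1,0.07,-0.016,0,-14],[-1,0.11,-0.025,0,-21],[-1,0.144,-0.032,0,-28],[-1,0.144,-0.032,0,-32],[-1,0.144,-0.032,0,-32]]'
python3 - <<'E'
from h import *
s=manip.read_state();print(s["position"],s["tcp_rot"],s["time"],s["wrist_force"])
im=get_image("wrist");cv2.imwrite("pics/w3.png",im)
np.save("w3.npy",PW(s))
for t in("vent_grip","lid_handle"):
    print(t,[(round(d["confidence"],2),[int(v) for v in d["box"]]) for d in silhouettes("wrist",t)])
E
```

```text
time: 8.65
position: [495.8, 119.1, 250.2]
tcp_rot: [1.697, -2.642, -0.0]
wrist_force: [1.0, 0.5, -0.7]
gripper_width: 0.999
grip_force: 0.0
time: 9.4
position: [640.1, 87.1, 248.3]
tcp_rot: [0.903, -3.007, 0.0]
wrist_force: [-0.6, -0.1, 1.3]
gripper_width: 1.0
grip_force: 0.0
[640.14824544  87.07593567 248.27379918] [ 9.02755397e-01 -3.00707704e+00  1.83512982e-04] 9.4 [-0.55455437 -0.13277571  1.25811621]
vent_grip [(0.73, [426, 48, 464, 113])]
lid_handle [(0.96, [378, 0, 447, 21]), (0.94, [129, 0, 215, 88]), (0.82, [252, 128, 385, 261]), (0.16, [425, 48, 465, 110])]
```

View pics/w3.png

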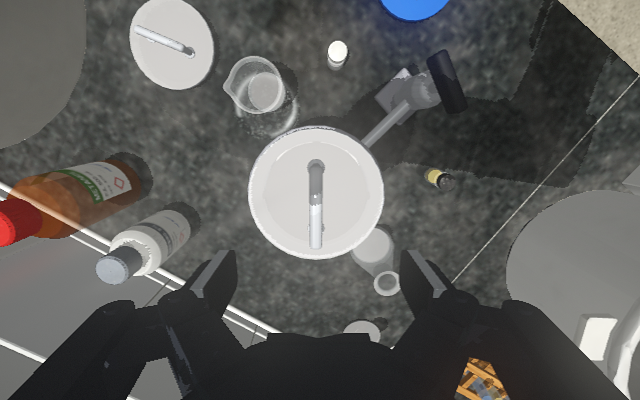

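The wrist view shows the large lid's handle lined up with the tool, from (316,160) to (316,248). The tap bar is turned across, with its ends at (434,54) and (460,108).

```bash
python3 - <<'E'
from h import *
t,s,w=P("top"),P("side"),np.load("w3.npy")
N,F=(316,160),(315.5,248)
for z in(135,142):print(plane(w,N,z),plane(w,F,z),(plane(w,N,z)+plane(w,F,z))/2)
a,b=tri([t,s,w],[(332.6,174.7),(296,177.6),N]),tri([t,s,w],[(315.4,149.3),(259.4,179.4),F]);print(a,b,(a[0]+b[0])/2)
print("lid c",plane(w,(316,192),101), plane(w,(434,54),142),plane(w,(460,108),142))
E
```

```text
[607.1  63.6] [676.8 108.7] [641.95  86.15]
[606.3  63.1] [673.9 107. ] [640.1   85.05]
(array([610.3,  67.2, 139.1]), array([0.4, 0.4, 6.3])) (array([671.8, 106. , 139.8]), array([0.3, 0.2, 3.3])) [641.05  86.6  139.45]
lid c [638.   83.6] [490.4  93.8] [508.8 136.2]
```

```bash
python3 -m crank '[[-1,0.001,0,-0.04,0],[-1,0.001,0,-0.08,0],[-1,0.001,0,-0.105,0],[-0.2,0.001,0,-0.115,0],[0.5,0.001,0,-0.115,0],[0.5,0.001,0,-0.115,0]]' 30
python3 -m crank '[[1,0,0,0,0],[1,0,0,0,0],[1,0,0,0,0],[1,0,0,0,0]]' 30
python3 - <<'E'
from h import *
s=manip.read_state();print(s["torque"],s["wrist_force"],s["time"],s["position"],s["tcp_rot"])
cv2.imwrite("pics/s4.png",cv2.resize(get_image("side")[130:280,200:400],(800,600)))
E
```

```text
time: 10.3
position: [642.0, 87.7, 135.8]
tcp_rot: [-0.903, 3.007, -0.0]
wrist_force: [-0.2, 0.1, 0.9]
gripper_width: 0.376
grip_force: 0.0
time: 10.8
position: [642.2, 87.5, 135.8]
tcp_rot: [-0.903, 3.007, -0.0]
wrist_force: [-0.0, -0.5, 6.1]
gripper_width: 0.133
grip_force: 30.8
[-0.25695457  0.04402358  0.01710994] [-0.03251851 -0.49500677  6.11728978] 10.8 [642.17925516  87.45535527 135.75684094] [-9.02926377e-01  3.00657833e+00 -4.71804756e-04]
```

View pics/s4.png

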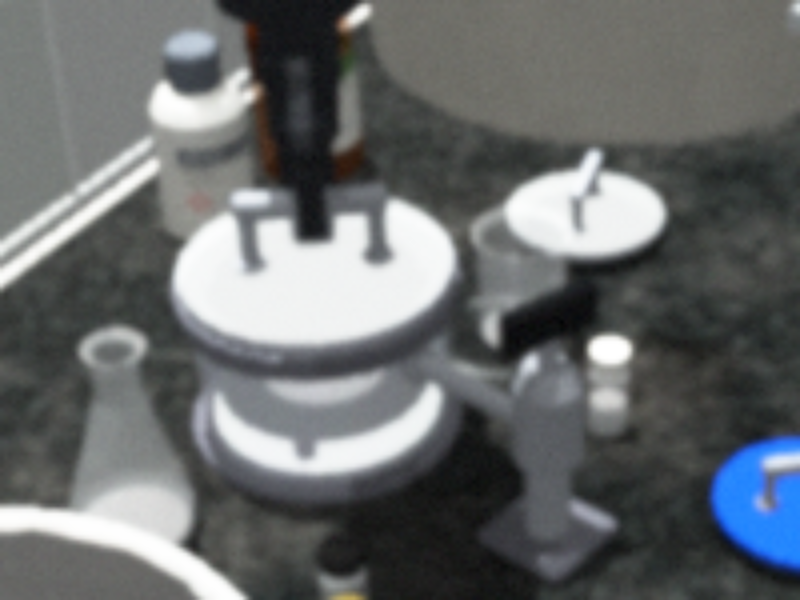

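The side view shows the fingers on the middle of the handle, the lid still shut and the tap turned across. I tighten the grip and pull slowly.

```bash
python3 -m crank '[[1,0,0,0,0],[1,0,0,0,0],[1,0,0,0.001,0],[1,0,0,0.002,0],[1,0,0,0.003,0],[1,0,0,0.004,0],[1,0,0,0.005,0]]' 80
python3 -m crank '[[1,0,0,0.001,0],[1,0,0,0.002,0],[1,0,0,0.003,0],[1,0,0,0.004,0],[1,0,0,0.005,0]]'
```

```text
time: 11.72
position: [640.4, 87.4, 137.2]
tcp_rot: [0.901, -3.007, -0.001]
wrist_force: [5.2, -0.5, -13.1]
gripper_width: 0.12
grip_force: 77.8
time: 12.35
position: [641.1, 87.2, 143.8]
tcp_rot: [0.903, -3.008, 0.0]
wrist_force: [3.3, -1.1, -2.7]
gripper_width: 0.118
grip_force: 79.7
```

```bash
python3 -m crank '[[1,0,0,0.001,0],[1,0,0,0.003,0],[1,0,0,0.005,0],[1,0,0,0.006,0],[1,0,0,0.006,0],[1,0,0,0.006,0],[1,0,0,0.006,0],[1,0,0,0.006,0]]'
python3 - <<'E'
from h import *
s=manip.read_state();print(s["torque"],s["wrist_force"],s["time"],s["position"],s["tcp_rot"])
cv2.imwrite("pics/s5.png",cv2.resize(get_image("side")[130:280,200:400],(800,600)))
E
```

```text
time: 13.35
position: [641.3, 87.4, 150.2]
tcp_rot: [0.903, -3.009, 0.0]
wrist_force: [-0.2, -0.7, -3.7]
gripper_width: 0.118
grip_force: 79.7
[-0.02709465  0.01334827 -0.01075381] [-0.229133   -0.70160001 -3.69684656] 13.35 [641.28394693  87.3776411  150.24336213] [ 9.03033241e-01 -3.00888992e+00  8.20503439e-06]
```

View pics/s5.png

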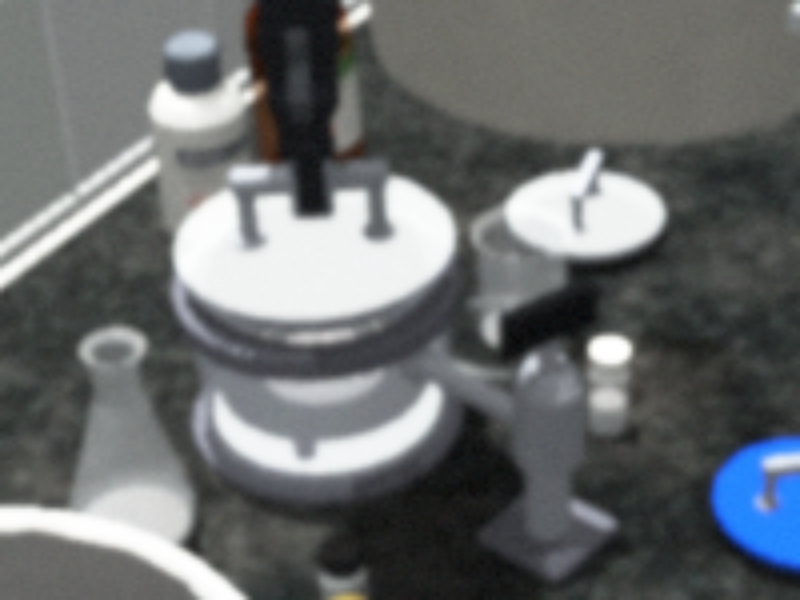

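The lid is level over the jar with a gap of about 14.5 mm (the tool rose from 135.8 to 150.2 mm), and the wrist carries only its weight. Handing in.

```bash
python3 -m crank '[[1,0,0,0,0],[1,0,0,0,0]]'; python3 -c "
from bench import manip;print(manip.hand_in())"
```

```text
time: 13.65
position: [641.3, 87.4, 150.3]
tcp_rot: [0.903, -3.009, -0.0]
wrist_force: [0.3, 0.2, -4.4]
gripper_width: 0.12
grip_force: 79.7
the job is handed in; nothing more can be done
None
```

I turned the vent tap to its stop with the lid shut, broke the lid free, and handed in holding it level about 14.5 mm above the rim at 13.65 s; nearby glassware and vials looked undisturbed, and no verdict came back.

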